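Lock a cutting board in its drying stand

TASK

Put the cutting board up to dry: slide the grip of the drying stand's keeper fully open to its end stop, then lift the board out of the wire holder and lean it back on the stand's wire rest, centred, with its lower edge in the groove behind the front rail, and let go of it. Then slide the keeper fully shut to its other end stop so that its tongue stands in front of the board. Leave the glass cup, the shaker and the tumbler to the right of the holder alone, and do not let the board fall over.

Things in the scene. Friction and masses are not known exactly. Their poses are not given: they have to be found in the camera images.
- stand: Drying stand, fixed to the worktop: white base 110 x 160 mm, 12 mm high, a wire rest at its back, a long front rail. Origin: under the base, at worktop height; x points to the back, y left along the rail, z up. Front rail: y -80 to 170 mm, x -58 to -30 mm, top 32 mm high (end caps 44 mm).
- keeper (a joint): Keeper sliding on the front rail, in m: 0 = fully shut (end stop to the right), 0.075 = fully open (to the left, stand +y). Starts at 0 to 0.03, stays where left, friction 1.5 N. Its steel tongue points right, 34 to 59 mm above the worktop, stand x -40 to -32 mm; tip at stand y = 5 mm shut, 80 mm open.
- keeper_grip (a point): Point in the keeper's upright grey grip fin, 14 mm below its top; moves with it. The fin is 18 mm wide along the slide (stand y), 30 mm along stand x, and stands from 45 to 88 mm above the worktop. Site at stand x = -47 mm, y = 70 mm + joint value, z = 74 mm.
- holder: Wire holder, fixed to the worktop: white base 70 x 140 mm, 14 mm high, with two steel wire hoops 66 mm high, 18 mm apart (along the holder's x), between which the board stands upright. Origin: underside of the base; x across the slot, y along it.
- board: Loose wooden cutting board, 14 mm thick (its x), 130 mm wide (its y), 160 mm high (its z), 0.15 to 0.3 kg. Origin: middle of its lower edge. It starts upright in the holder with its lower edge 14 mm above the worktop, its x along the holder's x within 0.05 rad. Either face may lean on the rest.
- board_top (a point): Middle of the board's upper edge, 160 mm above the board's origin along its z.
- glass_cup: Small clear glass cup, 72 mm wide, 62 mm high, bystander on the worktop; origin at its underside.
- shaker: Shaker, 44 mm wide, 90 mm high, bystander; origin at its underside.
- tumbler: Tall clear glass standing upside down right of the holder, 65 mm wide, 118 mm high, bystander; origin at its underside.
- groove (a point): Middle of the floor of the groove for the board's foot, at stand x = -16, y = 0, z = 12 mm. The groove is 28 mm wide along stand x, between the front rail and a low ridge 20 mm high, and runs along stand y from -72 to 80 mm.
- rest (a point): Middle of the top bar of the stand's steel wire rest (bar 10 mm thick, 132 mm long along stand y), at stand x = 20, y = 0, z = 98 mm. A board with its foot in the groove and its back on this bar leans back 0.2 to 0.35 rad from upright.

How it is judged:
On the way, in this order (a step that is already met when the one before it is completed fails the run):
1. the keeper is fully open (value of joint keeper above 0.071 m), for 0.2 s.
2. the board is lifted clear of the wire holder (height (world z) of board above 0.08 m), for 0.1 s.
3. with the keeper still open, the board leans on the wire rest, foot in the groove, let go and at rest (value of joint keeper above 0.06 m and x of board in the frame of stand between -0.033 and 0 m and y of board in the frame of stand between -0.02 and 0.02 m and z of board in the frame of stand below 0.02 m and x of board_top in the frame of stand above 0.008 m and angle between board's own z axis and vertical between 0.12 and 0.42 rad and contact force between board and stand above 0.2 N and contact force between the fingers and board below 0.05 N and linear speed of board below 0.02 m/s), for 0.3 s.
4. the keeper is fully shut (value of joint keeper below 0.004 m), for 0.2 s.
At the end, for the whole second after the job is handed in: The keeper is shut to within 4 mm of its end stop; the board rests with its foot in the groove (within 20 mm of the middle sideways, square to the rest within 0.12 rad) and leans back on the wire rest at 0.12 to 0.42 rad from upright, at rest (value of joint keeper below 0.004 m and x of board in the frame of stand between -0.033 and 0 m and y of board in the frame of stand between -0.02 and 0.02 m and z of board in the frame of stand below 0.02 m and x of board_top in the frame of stand above 0.008 m and angle between board's own z axis and vertical between 0.12 and 0.42 rad and angle between the y axis of board and the y axis of stand, either way round below 0.12 rad and linear speed of board below 0.02 m/s); the robot touches nothing.
It fails at once if the board falls over (angle between board's own z axis and vertical above 1 rad).
It fails at once if the glass cup is moved more than 25 mm (distance of glass_cup from where it was at the start of the episode above 0.025 m).
It fails at once if the shaker is moved more than 25 mm (distance of shaker from where it was at the start of the episode above 0.025 m).
It fails at once if the tumbler is moved more than 25 mm (distance of tumbler from where it was at the start of the episode above 0.025 m).
It also fails if it takes over 58 s, if anything falls off the work surface, if the arm or the gripper's body presses on something with over 40 N, if the wrist force passes 120 N, or if a joint passes its speed limit or range.

ROBOT

A 6-joint arm with a two-finger parallel gripper is mounted at the origin on a cart in front of the work surface, level with it; the furniture and walls round the work are solid. World frame = base frame: x ahead of the robot, y to its left, z up, the work surface at z = 0. Lengths are in m, angles in rad, forces in N, time in s.
With the tool pointing down it reaches from about 0.35 to 0.975 m from the base axis. Payload 4.9 kg.
Tool frame: the origin (TCP) lies at the very end of the fingers, on their centre line; the grasp point (between the pads) lies 19 mm behind it; z points along the fingers, x is the direction in which the jaws open and shut, and the axes are right-handed (so a half turn about z gives the same grasp; the last joint's range is limited). The gripper opens to 85 mm and grips with 20 to 120 N. Pads are 22 mm wide; open, the fingers measure 114 mm over their backs; the gripper's body (76 mm by 85 mm) begins 54 mm behind the grasp point. The pads swing forward as they close: fully open they stand 13 mm farther back than shut.
Start: joints at [-1.227, 0.053, 1.613, -0, 1.476, -0.119], TCP at [0.279, -0.559, 0.231] pointing down, gripper open.
Joint ranges: [-3.01, 3.01], [-1.01, 2.22], [0.06, 2.58], [-1.02, 4.17], [0.09, 2.62], [-3.14, 3.14]. Speed limits (rad/s): [2.57, 2.57, 3.14, 3.14, 3.14, 3.14].

INTERFACE

Orientations are given as a rotation vector (axis times angle).
In Python, from station import ctrl, get_image, calibration, job gives the robot as it stands.
- The arm moves only by the tool jog_arm, never from a script. Its argument "deltas" is a list of rows, each a list of 3 entries, a list of its own where there are three numbers: the turn, a rotation vector about the tool's x, y, z in degrees, then the shift along the tool's x, y, z in m, then the finger opening in m, from 0 to 0.0854. In form: [[[ax, ay, az], [tx, ty, tz], gripper], ...]. A call has 1 to 12 rows; each row is the pose to reach, as a shift and turn from the pose commanded when the call began, along the tool's axes at that moment; what a row does not reach only later rows make up. A row lasts 1/12 s, in which the tool goes at most 41.7 mm and 7.16 degrees, less where a joint would pass 70% of its speed; a pose out of reach is approached as far as the arm can. A call with a gripper value outside its range is refused whole. The fingers move at their own pace and stop on an object; "squeeze" is the grip in N (left out, the last holds). Time passes only in rows, so rows that repeat a pose let the fingers close. It gives the time, the measured TCP pose, the force and the opening at its end, in the units of the state.
- ctrl.get_obs(): the state, without advancing time (a new reading comes with each control period).
- get_image(name): name is "scene" or "top"; returns the picture (480x640x3 uint8, red, green, blue); there is no depth.
- calibration(name): a dict with "mtx" (3x3 intrinsics, pixels), "k1" (the pictures are not rectified: a ray, as slopes to the right and down, at radius r is drawn at 1 + k1 r^2 times it, then the intrinsics apply), "origin" and "rotation" of the camera in the world. Camera axes: x right, y up, looking along -z (the intrinsics and any distortion apply to the point x, -y, -z); pixel columns grow to the right and rows downward; lengths in m; the calibration is good to about 2 mm. A picture is of the moment at which its call begins. calibration takes no time and is no camera call.
- job.finish_job(): hands the job in, once; it reports no verdict.
The state is a dict: "t": time; "q": joint angles; "dq": joint speeds; "effort": joint torques, N m; "tool_pos": TCP position; "tool_rot": TCP orientation; "contact_force": force on the tool from outside, world axes, zero at the start; "wrist_torque": the same for the moment, N m; "opening": finger opening in m.
Only numpy, scipy, OpenCV 4.12 (cv2) and the standard library are available. Lean on these libraries where they do the work, as an engineer would, in place of code of your own. Each camera call takes 0.05 s, during which the arm holds its last target.

## Working session

There is one attempt and no reset: what is moved stays moved. The work goes in short steps, Python scripts to look and compute and a tool call to move; the robot and the scene stay as the last step left them, time stands still between calls to the robot, and variables do not carry over. Pictures are saved under pics/ and viewed, and the job is handed in when it is done.

Besides the shell and the picture viewer there is one more tool, called after "Emit:" as name(argument=value, ...), one argument or row to a line, values as JSON. jog_arm: Moves the arm, as the interface text tells. Its arguments: {"type":"object","properties":{"deltas":{"type":"array","items":{"type":"array"}},"squeeze":{"type":"number"}},"required":["deltas"]}

```bash
mkdir -p pics; ls; python3 - <<'E'
from station import ctrl,get_image,calibration,job
import cv2
for n in("scene","top"):
    im=get_image(n); cv2.imwrite(f"pics/{n}0.png",im[:,:,::-1]); print(n,calibration(n))
print(ctrl.get_obs())
E
```

```text
pics
scene {'mtx': array([[433.67127527,   0.        , 321.43464727],
       [  0.        , 433.67127527, 240.12621511],
       [  0.        ,   0.        ,   1.        ]]), 'k1': -0.005233159403429759, 'origin': array([0.03283675, 0.6541476 , 0.52965646]), 'rotation': array([ 0.42431777, -1.46245745, -2.24064446])}
top {'mtx': array([[563.01926243,   0.        , 308.63572975],
       [  0.        , 563.01926243, 243.48199978],
       [  0.        ,   0.        ,   1.        ]]), 'k1': -0.17103841727145377, 'origin': array([ 0.24974557, -0.18435352,  1.4536234 ]), 'rotation': array([ 0.16932224, -0.14135936, -1.58098313])}
{'t': 0.1, 'q': array([-1.22699916e+00,  5.33154809e-02,  1.61417159e+00, -3.18857322e-06,
        1.47599134e+00, -1.18998742e-01]), 'dq': array([-0.00091461, -0.00060623, -0.00223312, -0.00043488,  0.0017055 ,
        0.00044228]), 'effort': array([ 1.32837981e-04, -3.94904602e+01, -3.71362102e+01, -1.13729486e-04,
        3.92274684e-03,  3.73242881e-05]), 'tool_pos': array([ 0.27883984, -0.55871641,  0.23016178]), 'tool_rot': array([-2.67069674e+00,  1.65215295e+00,  2.31849648e-03]), 'contact_force': array([ 1.34993669,  0.31552512, -0.69040587]), 'wrist_torque': array([-0.03052395,  0.04416154,  0.05234965]), 'opening': 0.08556012134684737}
```

View pics/scene0.png

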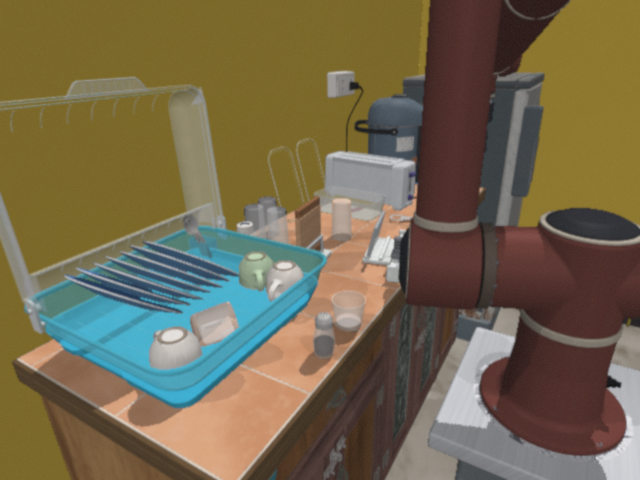

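View pics/top0.png

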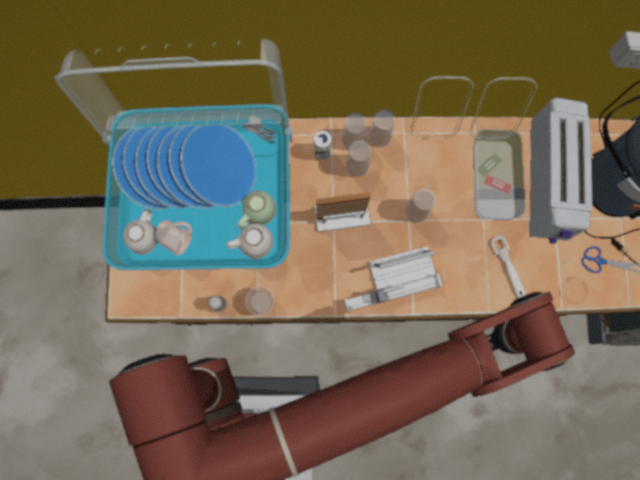

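```bash
python3 - <<'E'
import cv2
a=cv2.imread("pics/top0.png")
cv2.imwrite("pics/topc.png",cv2.resize(a[180:320,300:460],None,fx=5,fy=5,interpolation=cv2.INTER_CUBIC)[:600*5])
cv2.imwrite("pics/topc.png",cv2.resize(a[180:320,300:450],None,fx=4.2,fy=4.2,interpolation=cv2.INTER_CUBIC)[:600])
b=cv2.imread("pics/scene0.png")
cv2.imwrite("pics/scenec.png",cv2.resize(b[180:300,270:420],None,fx=5,fy=5,interpolation=cv2.INTER_CUBIC))
E
```

```text
(no output)
```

View pics/topc.png

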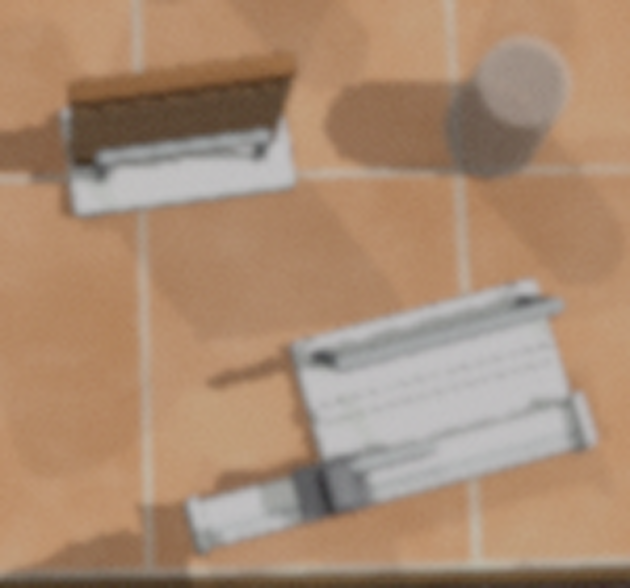

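View pics/scenec.png

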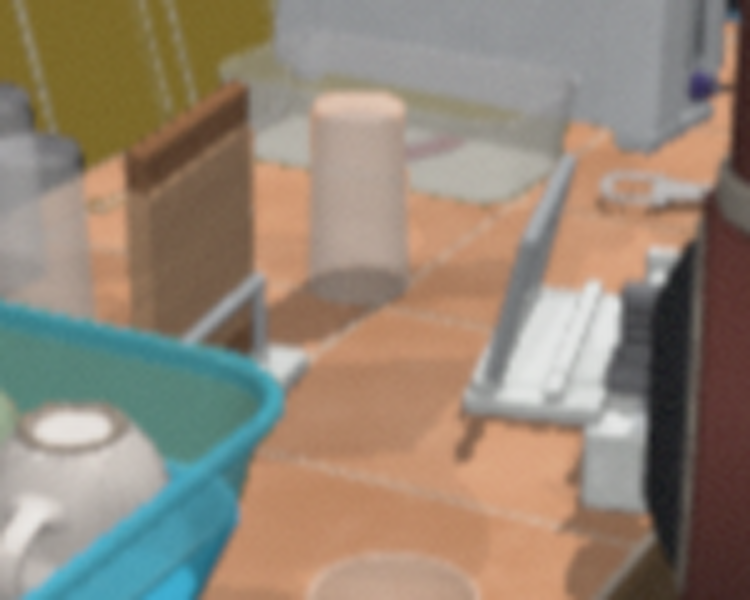

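```bash
cat > h.py <<'E'
import numpy as np,cv2
from scipy.spatial.transform import Rotation as R
from scipy.optimize import least_squares
from station import ctrl,get_image,calibration,job
C={n:calibration(n) for n in("scene","top")}
def proj(P,n="top"):
    c=C[n];P=np.atleast_2d(P)
    p=(P-c['origin'])@R.from_rotvec(c['rotation']).as_matrix()
    s=np.c_[p[:,0]/-p[:,2],-p[:,1]/-p[:,2]]
    s=s*(1+c['k1']*(s**2).sum(1,keepdims=True))
    return s@c['mtx'][:2,:2].T+c['mtx'][:2,2]
def unproj(uv,z,n="top"):
    c=C[n]
    f=least_squares(lambda xy:(proj([xy[0],xy[1],z],n)-uv)[0],[0.5,-.2]).x
    return f
def T(p,P): # planar pose x,y,yaw
    c,s=np.cos(p[2]),np.sin(p[2]);P=np.atleast_2d(P)
    return np.c_[p[0]+c*P[:,0]-s*P[:,1],p[1]+s*P[:,0]+c*P[:,1],P[:,2]]
def fit(L,uv,x0,n="top"):
    r=least_squares(lambda p:(proj(T(p,L),n)-uv).ravel(),x0)
    return r.x,r.fun.reshape(-1,2)
E
python3 - <<'E'
from h import *
f=lambda a:np.array([300,180])+(np.array(a,float)+.5)/4.2-.5
L=np.array([[55,80,12],[55,-80,12],[-30,170,44],[-58,170,44],[-30,-80,44],[-58,-80,44],[20,-66,98],[20,66,98]])/1e3
uv=f([[293,343],[535,283],[188,500],[203,550],[582,393],[597,440],[562,303],[320,362]])
p,r=fit(L,uv,[.4,-.3,0]);print(p,np.degrees(p[2]));print(r.round(1))
i=[0,1,2,4,6]
p2,r=fit(L[i],uv[i],[.4,-.3,0]);print(p2);print(r.round(1))
B=np.array([[7,65,160],[7,-65,160],[-7,-65,160],[-7,65,160]])/1e3+[0,0,.014]
p3,r=fit(B,f([[68,85],[295,52],[292,75],[72,102]]),[.5,-.2,0]);print('board',p3,r.round(1))
H=np.array([[-35,70,14],[-35,-70,14]])/1e3
p4,r=fit(H,f([[74,210],[295,183]]),[.5,-.2,0]);print('holder',p4,r.round(1))
print('tumbler',unproj(f([525,82]),.118),unproj(f([487,142]),0))
print('keep',[ (T(p,[[-.047,.07+j,.088]]),((proj(T(p,[[-.047,.061+j,.088],[-.047,.079+j,.088],[-.036,.005+j,.059]]))-[300,180])*4.2).round().tolist()) for j in(0,.015,.03)])
np.save('stand.npy',p);np.save('board.npy',p3)
b=cv2.imread("pics/scene0.png")
for q in proj(T(p,L),"scene"): cv2.circle(b,tuple(int(v) for v in q),1,(0,0,255),-1)
for q in proj(T(p3,B),"scene"): cv2.circle(b,tuple(int(v) for v in q),1,(255,0,255),-1)
cv2.imwrite("pics/chk.png",cv2.resize(b[180:300,270:420],None,fx=5,fy=5,interpolation=cv2.INTER_CUBIC))
E
```

```text
[ 0.45707907 -0.40520912  0.24200537] 13.8658861115968
[[-1.3 -1.1]
 [-0.4 -2.3]
 [-0.6  0.8]
 [-1.2 -0.3]
 [ 0.4  0.8]
 [-0.   0.1]
 [-1.6  1.1]
 [ 4.6  0.7]]
[ 0.45670361 -0.40698532  0.2376958 ]
[[-0.6 -1.1]
 [ 0.4 -2.1]
 [ 0.   0.7]
 [ 1.1  1. ]
 [-0.8  1.3]]
board [ 0.61312781 -0.24575623  0.11976545] [[-0.6 -0.8]
 [-0.2 -0.2]
 [ 1.5  0. ]
 [-0.7  0.9]]
holder [ 0.61680064 -0.24932228  0.10688679] [[-0.1  0. ]
 [ 0.1 -0. ]]
tumbler [ 0.62365698 -0.45040709] [ 0.61746751 -0.44715552]
keep [(array([[ 0.39467318, -0.34851252,  0.088     ]]), [[376.0, 474.0], [346.0, 482.0], [455.0, 437.0]]), (array([[ 0.39107843, -0.33394963,  0.088     ]]), [[351.0, 481.0], [321.0, 489.0], [431.0, 444.0]]), (array([[ 0.38748368, -0.31938674,  0.088     ]]), [[326.0, 488.0], [296.0, 496.0], [407.0, 450.0]])]
```

View pics/chk.png

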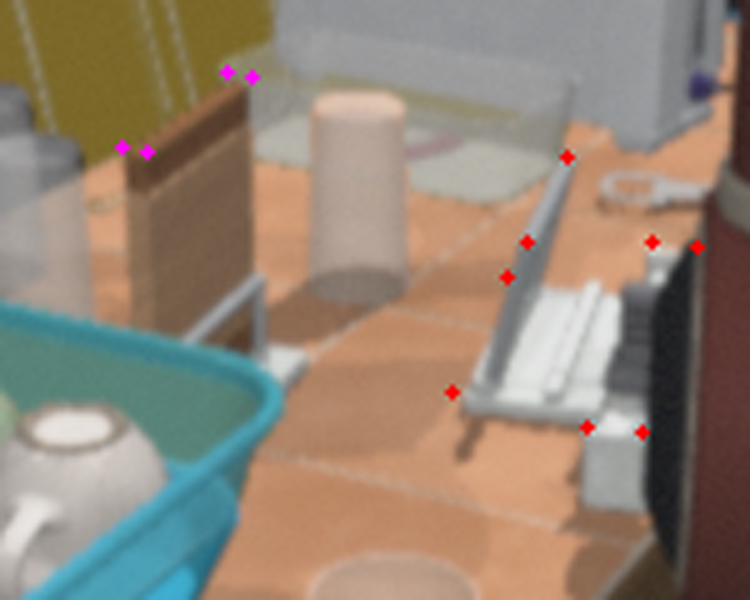

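```bash
cat >> h.py <<'E'
def Rdown(yaw_jaw,tilt=0,tilt_axis=None):
    # tool z down, tool x along world direction yaw_jaw
    x=np.array([np.cos(yaw_jaw),np.sin(yaw_jaw),0]);z=np.array([0,0,-1.])
    M=np.c_[x,np.cross(z,x),z]
    if tilt: M=R.from_rotvec(np.array(tilt_axis)*tilt).as_matrix()@M
    return M
def plan(pos,M):
    o=ctrl.get_obs();A=R.from_rotvec(o['tool_rot']).as_matrix()
    best=None
    for N in (M,M@np.diag([-1,-1,1])):
        t=R.from_matrix(A.T@N).as_rotvec(degrees=True)
        if best is None or np.linalg.norm(t)<np.linalg.norm(best):best=t
    s=A.T@(np.array(pos)-o['tool_pos'])
    print('turn',best.round(2).tolist(),'shift',s.round(4).tolist(),'rows>=',round(max(np.linalg.norm(best)/7.16,np.linalg.norm(s)/.0417),1),'t',round(o['t'],2),'F',o['contact_force'].round(1),'pos',o['tool_pos'].round(4),'q',o['q'].round(2),'op',round(o['opening'],4))
E
python3 - <<'E'
from h import *
p=np.load('stand.npy')
g=T(p,[[-.050,.078,.18]])[0];print(g)
plan(g,Rdown(p[2]+np.pi/2))
E
```

```text
[ 0.3898434 -0.3414646  0.18     ]
turn [-0.0, 0.11, 12.65] shift [-0.1447, -0.1963, 0.0505] rows>= 6.0 t 0.1 F [ 1.3  0.3 -0.7] pos [ 0.2788 -0.5587  0.2302] q [-1.23  0.05  1.61 -0.    1.48 -0.12] op 0.0856
```

Emit:
jog_arm(
  deltas=[
    [[0, 0, 3], [-0.036, -0.049, 0.012], 0.06],
    [[0, 0, 6], [-0.072, -0.098, 0.025], 0.06],
    [[0, 0, 9], [-0.108, -0.147, 0.038], 0.06],
    [[0, 0, 12.6], [-0.145, -0.196, 0.05], 0.06],
    [[0, 0, 12.6], [-0.145, -0.196, 0.05], 0.06],
    [[0, 0, 12.6], [-0.145, -0.196, 0.05], 0.06],
    [[0, 0, 12.6], [-0.145, -0.196, 0.05], 0.06],
  ],
  squeeze=40,
)

```text
t: 0.68
tool_pos: [0.3909, -0.3356, 0.1784]
tool_rot: [-2.477, 1.926, 0.008]
contact_force: [-0.9, 0.5, -0.4]
opening: 0.0603
```

```bash
python3 - <<'E'
from h import *
p=np.load('stand.npy')
plan(T(p,[[-.050,.078,.064]])[0],Rdown(p[2]+np.pi/2))
for n in("scene","top"):
    cv2.imwrite(f"pics/{n}1.png",get_image(n)[:,:,::-1])
a=cv2.imread("pics/top1.png")[180:320,300:450];b=cv2.imread("pics/scene1.png")[180:310,310:420]
cv2.imwrite("pics/t1.png",cv2.resize(a,None,fx=4,fy=4,interpolation=3));cv2.imwrite("pics/s1.png",cv2.resize(b,None,fx=4.5,fy=4.5,interpolation=3))
E
```

```text
turn [0.02, 0.35, 0.4] shift [0.0061, 0.0024, 0.1144] rows>= 2.7 t 0.68 F [-0.9  0.5 -0.4] pos [ 0.3909 -0.3356  0.1784] q [-0.86 -0.17  1.92  0.    1.4   0.47] op 0.0603
```

View pics/t1.png

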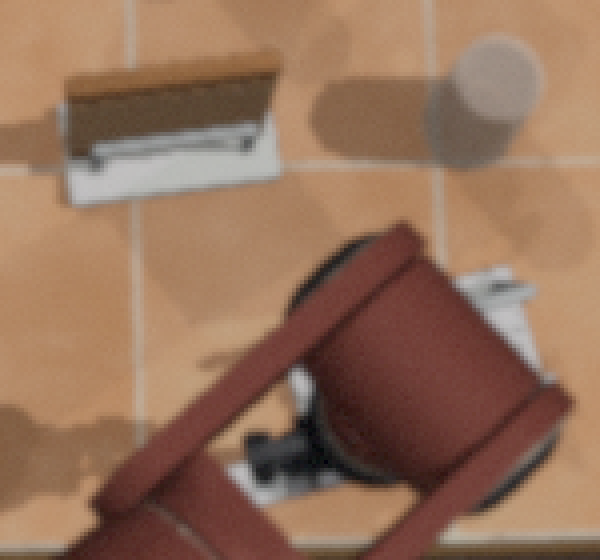

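View pics/s1.png

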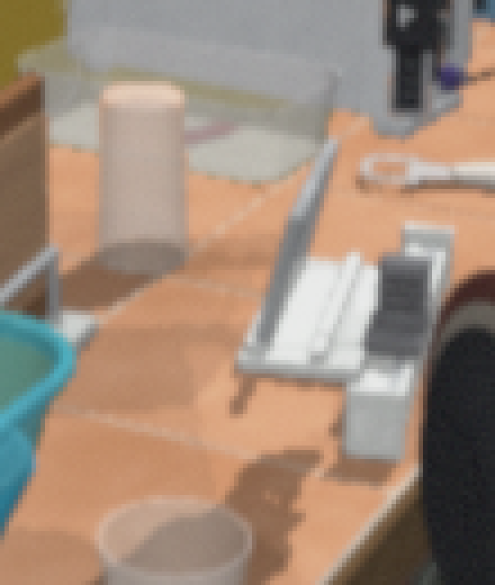

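```bash
python3 - <<'E'
from h import *
f=lambda a:np.array([300,180])+(np.array(a,float)+.5)/4.2-.5
g=lambda a:np.array([310,180])+(np.array(a,float)+.5)/4.5-.5
L=np.array([[55,80,12],[55,-80,12],[-30,170,44],[-58,170,44],[-30,-80,44],[-58,-80,44],[20,-66,98]])/1e3
uv=f([[293,343],[535,283],[188,500],[203,550],[582,393],[597,440],[562,303]])
L2=np.array([[55,80,12],[-30,170,44],[-58,170,44],[-30,-80,44],[-58,-80,44],[20,-66,103]])/1e3
uv2=g([[242,360],[345,400],[405,405],[403,225],[455,228],[335,140]])
fun=lambda p:np.r_[proj(T(p,L))-uv,proj(T(p,L2),"scene")-uv2].ravel()
s=least_squares(fun,[.45,-.4,.24],loss='soft_l1');p=s.x;print(p);print(fun(p).reshape(-1,2).round(1))
np.save('stand.npy',p)
b=cv2.imread("pics/scene1.png")[180:310,310:420];b=cv2.resize(b,None,fx=4.5,fy=4.5,interpolation=3)
for j,c in((0,(0,0,255)),(.012,(0,255,0)),(.024,(255,0,0))):
    P=np.array([[-62,61,88],[-32,61,88],[-32,79,88],[-62,79,88],[-62,79,45],[-32,79,45]])/1e3+[0,j,0]
    for q in (proj(T(p,P),"scene")-[310,180]+.5)*4.5: cv2.circle(b,tuple(int(v) for v in q),2,c,-1)
for q in (proj(T(p,L2),"scene")-[310,180]+.5)*4.5: cv2.circle(b,tuple(int(v) for v in q),2,(255,0,255),-1)
cv2.imwrite("pics/s1k.png",b)
E
```

```text
[ 0.45653715 -0.40611307  0.24284819]
[[-1.  -0.9]
 [-0.1 -2.2]
 [-0.2  1.1]
 [-0.8 -0. ]
 [ 0.7  0.9]
 [ 0.3  0.3]
 [-1.3  1.3]
 [-2.1 -1.6]
 [ 1.6 -3.1]
 [-0.3 -2.9]
 [ 1.5 -1. ]
 [-0.5 -0.8]
 [-0.2 -0.6]]
```

View pics/s1k.png

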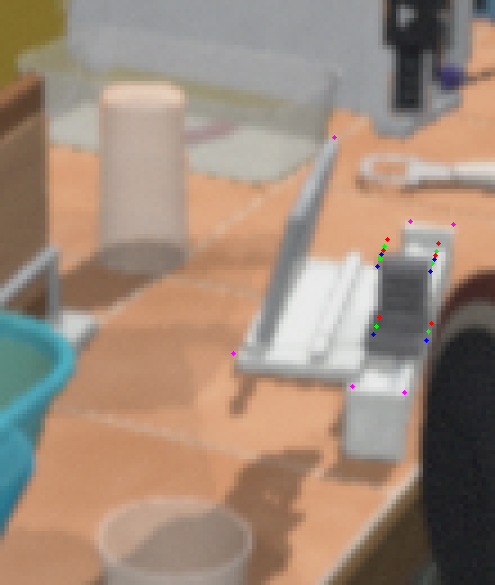

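Emit:
jog_arm(
  deltas=[
    [[0, 0, 0.4], [0.005, 0.002, 0.035], 0.06],
    [[0, 0, 0.4], [0.005, 0.002, 0.07], 0.06],
    [[0, 0, 0.4], [0.005, 0.002, 0.1], 0.06],
    [[0, 0, 0.4], [0.005, 0.002, 0.114], 0.06],
    [[0, 0, 0.4], [0.005, 0.002, 0.114], 0.06],
    [[0, 0, 0.4], [0.005, 0.002, 0.114], 0.06],
  ],
)

```text
t: 1.28
tool_pos: [0.3881, -0.3481, 0.0669]
tool_rot: [-2.466, 1.947, 0.002]
contact_force: [1.0, 0.1, -0.2]
opening: 0.0602
```

```bash
python3 - <<'E'
from h import *
p=np.load('stand.npy')
plan(T(p,[[-.050,.145,.064]])[0],Rdown(p[2]+np.pi/2))
cv2.imwrite("pics/s2.png",cv2.resize(get_image("scene")[180:310,310:420,::-1],None,fx=4.5,fy=4.5,interpolation=3))
E
```

```text
turn [0.05, 0.07, -0.49] shift [-0.0723, -0.0018, 0.0029] rows>= 1.7 t 1.28 F [ 1.   0.1 -0.2] pos [ 0.3881 -0.3481  0.0669] q [-0.87 -0.03  1.99 -0.    1.19  0.46] op 0.0602
```

View pics/s2.png

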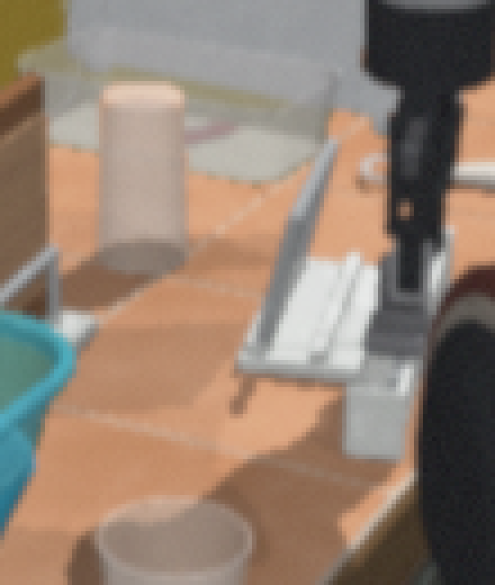

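Emit:
jog_arm(
  deltas=[
    [[0, 0, 0], [0, 0, 0], 0.03],
    [[0, 0, 0], [0, 0, 0], 0.015],
    [[0, 0, 0], [0, 0, 0], 0.005],
    [[0, 0, 0], [0, 0, 0], 0.005],
    [[0, 0, 0], [0, 0, 0], 0.005],
    [[0, 0, 0], [0, 0, 0], 0.005],
  ],
  squeeze=25,
)

```text
t: 1.83
tool_pos: [0.3895, -0.348, 0.0688]
tool_rot: [2.468, -1.943, 0.003]
contact_force: [-1.3, 1.1, 5.8]
opening: 0.0175
```

```bash
python3 - <<'E'
from h import *
p=np.load('stand.npy')
plan(T(p,[[-.050,.145,.064]])[0],Rdown(p[2]+np.pi/2))
o=ctrl.get_obs();d=o['tool_pos'][:2]-p[:2];c,s=np.cos(p[2]),np.sin(p[2]);print('stand xy',c*d[0]+s*d[1],-s*d[0]+c*d[1])
cv2.imwrite("pics/s3.png",cv2.resize(get_image("scene")[180:310,310:420,::-1],None,fx=4.5,fy=4.5,interpolation=3))
E
```

```text
turn [-0.04, -0.12, -0.36] shift [-0.0725, -0.0006, 0.0046] rows>= 1.7 t 1.83 F [-1.3  1.1  5.8] pos [ 0.3895 -0.348   0.0688] q [-0.87 -0.03  1.99 -0.    1.19  0.46] op 0.0175
stand xy -0.0510926243364473 0.07250195031522891
```

View pics/s3.png

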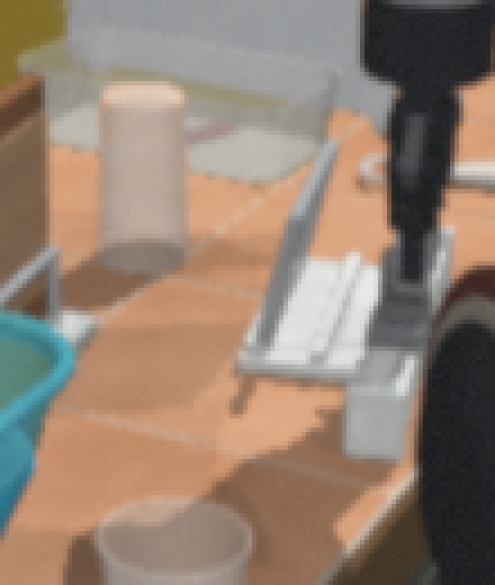

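Emit:
jog_arm(
  deltas=[
    [[0, 0, 0], [-0.008, 0, -0.002], 0.005],
    [[0, 0, 0], [-0.018, 0, -0.002], 0.005],
    [[0, 0, 0], [-0.03, 0, -0.002], 0.005],
    [[0, 0, 0], [-0.042, 0, -0.002], 0.005],
    [[0, 0, 0], [-0.054, 0, -0.002], 0.005],
    [[0, 0, 0], [-0.062, 0, -0.002], 0.005],
    [[0, 0, 0], [-0.068, 0, -0.002], 0.005],
    [[0, 0, 0], [-0.07, 0, -0.002], 0.005],
    [[0, 0, 0], [-0.07, 0, -0.002], 0.005],
    [[0, 0, 0], [-0.07, 0, -0.002], 0.005],
  ],
)

```text
t: 2.72
tool_pos: [0.3722, -0.2785, 0.0689]
tool_rot: [-2.467, 1.944, 0.003]
contact_force: [1.4, 0.9, -5.5]
opening: 0.0176
```

```bash
cat >> h.py <<'E'
def st():
    p=np.load('stand.npy');o=ctrl.get_obs();d=o['tool_pos'][:2]-p[:2];c,s=np.cos(p[2]),np.sin(p[2]);F=o['contact_force']
    print('stand xy',(c*d[0]+s*d[1]).round(4),(-s*d[0]+c*d[1]).round(4),'z',o['tool_pos'][2].round(4),'Fstand',(c*F[0]+s*F[1]).round(1),(-s*F[0]+c*F[1]).round(1),F[2].round(1),'t',o['t'],'op',o['opening'])
E
python3 - <<'E'
from h import *
st()
E
```

```text
stand xy -0.0512 0.1442 z 0.0689 Fstand 1.6 0.5 -5.5 t 2.7167 op 0.017619888685514645
```

Travelled 71.7 mm without a stop force; nudge on until it rises.

Emit:
jog_arm(
  deltas=[
    [[0, 0, 0], [-0.002, 0, 0], 0.005],
    [[0, 0, 0], [-0.004, 0, 0], 0.005],
    [[0, 0, 0], [-0.004, 0, 0], 0.005],
    [[0, 0, 0], [-0.004, 0, 0], 0.005],
  ],
)

```text
t: 3.05
tool_pos: [0.3719, -0.2773, 0.069]
tool_rot: [2.465, -1.943, 0.006]
contact_force: [4.4, -8.1, -12.8]
opening: 0.0172
```

```bash
python3 - <<'E'
from h import *
st()
E
```

```text
stand xy -0.0512 0.1454 z 0.069 Fstand 2.3 -8.9 -12.8 t 3.05 op 0.01719835425953017
```

Emit:
jog_arm(
  deltas=[
    [[0, 0, 0], [0.004, 0, 0.002], 0.01],
    [[0, 0, 0], [0.004, 0, 0.002], 0.05],
    [[0, 0, 0], [0.004, 0, 0.002], 0.05],
    [[0, 0, 0], [0.004, 0, 0.002], 0.05],
    [[0, 0, 0], [0.004, 0, 0.002], 0.05],
    [[0, 0, 0], [0.004, 0, -0.02], 0.05],
    [[0, 0, 0], [0.004, 0, -0.05], 0.05],
    [[0, 0, 0], [0.004, 0, -0.09], 0.05],
    [[0, 0, 0], [0.004, 0, -0.13], 0.05],
    [[0, 0, 0], [0.004, 0, -0.17], 0.05],
    [[0, 0, 0], [0.004, 0, -0.17], 0.05],
  ],
)

```text
t: 3.97
tool_pos: [0.3755, -0.2821, 0.2496]
tool_rot: [2.466, -1.943, 0.025]
contact_force: [0.9, -0.9, 0.1]
opening: 0.05
```

```bash
python3 - <<'E'
from h import *
b=np.load('board.npy')
st()
plan([b[0],b[1],.24],Rdown(b[2]))
cv2.imwrite("pics/s4.png",cv2.resize(get_image("scene")[160:310,280:420,::-1],None,fx=4,fy=4,interpolation=3))
cv2.imwrite("pics/t4.png",cv2.resize(get_image("top")[170:320,300:450,::-1],None,fx=4,fy=4,interpolation=3))
E
```

```text
stand xy -0.0488 0.1398 z 0.2496 Fstand 0.6 -1.0 0.1 t 3.9667 op 0.05003645576748726
turn [0.2, -1.0, -83.34] shift [0.02, -0.2394, 0.0119] rows>= 11.6 t 3.97 F [ 0.9 -0.9  0.1] pos [ 0.3755 -0.2821  0.2496] q [-0.8  -0.36  1.95  0.    1.53  0.53] op 0.05
```

View pics/s4.png

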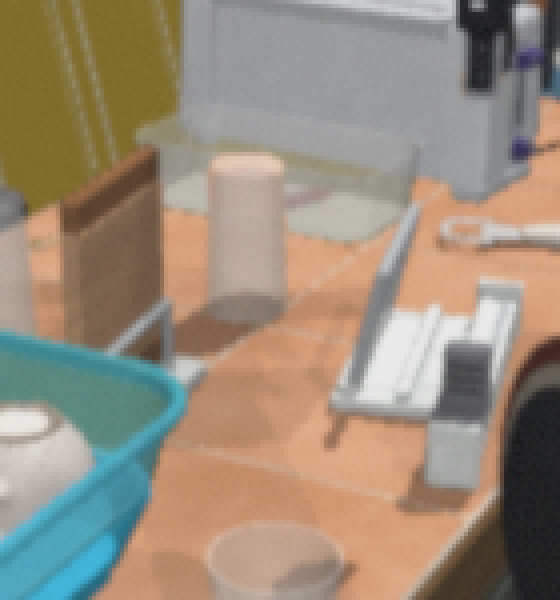

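View pics/t4.png

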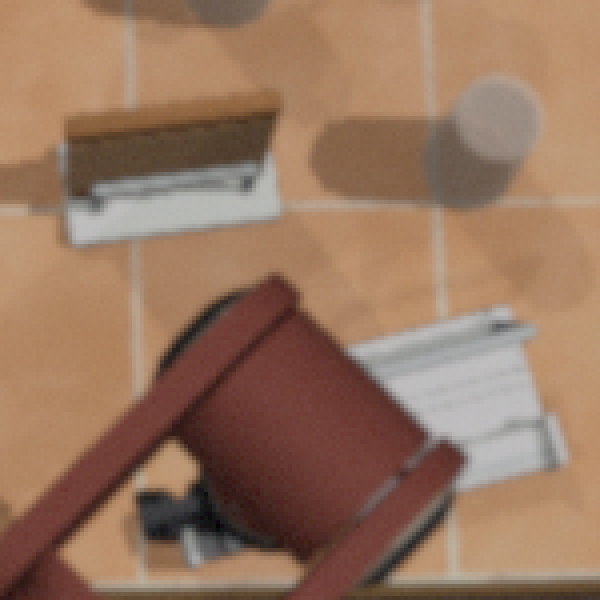

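Emit:
jog_arm(
  deltas=[
    [[0, 0, -7], [0.002, -0.02, 0.0], 0.06],
    [[0, 0, -14], [0.004, -0.04, 0.0], 0.06],
    [[0, 0, -21], [0.006, -0.06, 0.0], 0.06],
    [[0, 0, -28], [0.008, -0.08, 0.0], 0.06],
    [[0, 0, -35], [0.01, -0.1, 0.0], 0.06],
    [[0, 0, -42], [0.012, -0.12, 0.0], 0.06],
    [[0, 0, -49], [0.014, -0.14, 0.0], 0.06],
    [[0, 0, -56], [0.016, -0.16, 0.0], 0.06],
    [[0, 0, -63], [0.018, -0.18, 0.003], 0.06],
    [[0, 0, -70], [0.019, -0.2, 0.006], 0.06],
    [[0, 0, -77], [0.02, -0.22, 0.01], 0.06],
    [[0, 0, -83.3], [0.02, -0.239, 0.012], 0.06],
  ],
)

```text
t: 5.07
tool_pos: [0.6094, -0.2419, 0.2236]
tool_rot: [-3.133, -0.196, 0.007]
contact_force: [-0.3, -0.4, 0.3]
opening: 0.06
```

Emit:
jog_arm(
  deltas=[
    [[0, 0, 0], [0, 0, 0], 0.06],
    [[0, 0, 0], [0, 0, 0], 0.06],
    [[0, 0, 0], [0, 0, 0], 0.06],
  ],
)

```text
t: 5.32
tool_pos: [0.6086, -0.2426, 0.2256]
tool_rot: [-3.135, -0.184, 0.004]
contact_force: [0.6, -0.6, -0.4]
opening: 0.0598
```

```bash
python3 - <<'E'
from h import *
b=np.load('board.npy')
plan([b[0],b[1],.139],Rdown(b[2]))
cv2.imwrite("pics/s5.png",cv2.resize(get_image("scene")[110:260,250:420,::-1],None,fx=4,fy=4,interpolation=3))
cv2.imwrite("pics/t5.png",cv2.resize(get_image("top")[150:300,270:420,::-1],None,fx=4,fy=4,interpolation=3))
E
```

```text
turn [-0.09, 0.15, -0.13] shift [0.0044, 0.0038, 0.0866] rows>= 2.1 t 5.32 F [ 0.6 -0.6 -0.4] pos [ 0.6086 -0.2426  0.2256] q [-0.49  0.13  1.54 -0.    1.47 -0.61] op 0.0598
```

View pics/s5.png

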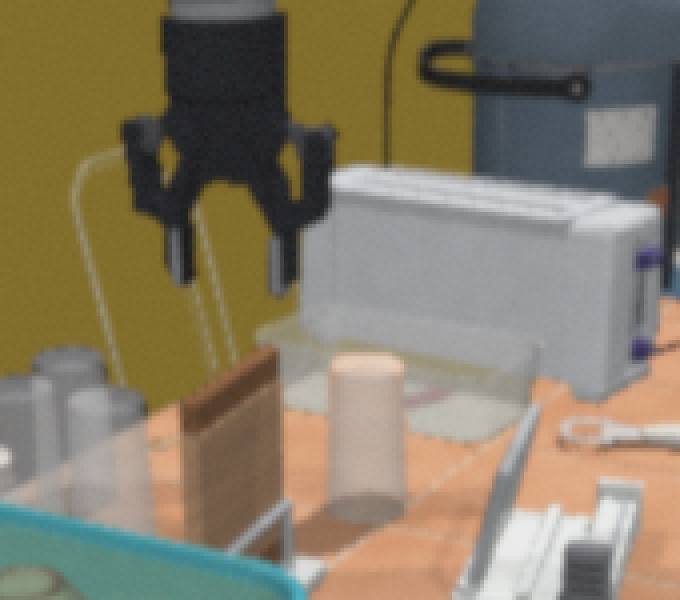

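View pics/t5.png

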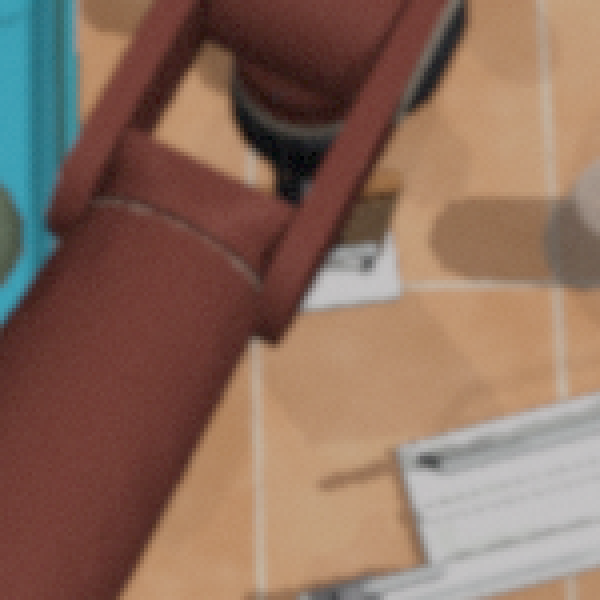

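Emit:
jog_arm(
  deltas=[
    [[0, 0, 0], [0.004, 0.003, 0.02], 0.06],
    [[0, 0, 0], [0.004, 0.003, 0.045], 0.06],
    [[0, 0, 0], [0.004, 0.003, 0.07], 0.06],
    [[0, 0, 0], [0.004, 0.003, 0.085], 0.06],
    [[0, 0, 0], [0.004, 0.003, 0.085], 0.06],
    [[0, 0, 0], [0.004, 0.003, 0.085], 0.06],
  ],
)

```text
t: 5.92
tool_pos: [0.6131, -0.2453, 0.1417]
tool_rot: [-3.135, -0.186, 0.002]
contact_force: [0.5, 0.6, 0.6]
opening: 0.06
```

```bash
python3 - <<'E'
from h import *
b=np.load('board.npy')
plan([b[0],b[1],.139],Rdown(b[2]))
cv2.imwrite("pics/s6.png",cv2.resize(get_image("scene")[140:270,270:390,::-1],None,fx=4.5,fy=4.5,interpolation=3))
E
```

```text
turn [-0.06, 0.09, -0.09] shift [-0.0001, 0.0005, 0.0027] rows>= 0.1 t 5.92 F [0.5 0.6 0.6] pos [ 0.6131 -0.2453  0.1417] q [-0.49  0.2   1.6  -0.    1.34 -0.61] op 0.06
```

View pics/s6.png

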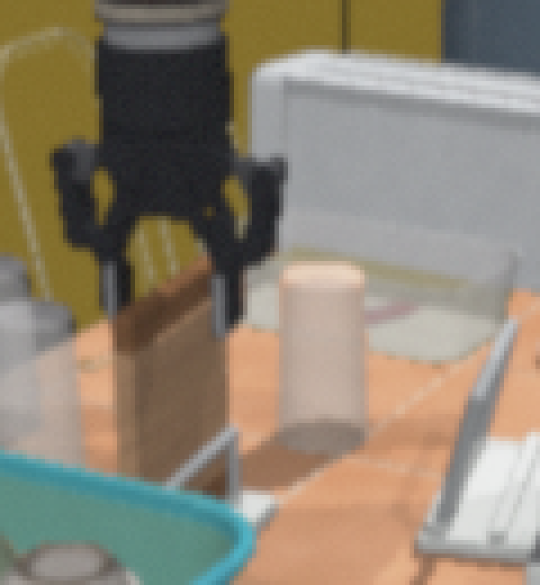

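Fingers straddle the board at (165,290). Close with a firm grip.

Emit:
jog_arm(
  deltas=[
    [[0, 0, 0], [0, 0, 0.002], 0.03],
    [[0, 0, 0], [0, 0, 0.002], 0.01],
    [[0, 0, 0], [0, 0, 0.002], 0.002],
    [[0, 0, 0], [0, 0, 0.002], 0.002],
    [[0, 0, 0], [0, 0, 0.002], 0.002],
    [[0, 0, 0], [0, 0, 0.002], 0.002],
    [[0, 0, 0], [0, 0, 0.002], 0.002],
  ],
  squeeze=60,
)

```text
t: 6.55
tool_pos: [0.6145, -0.2457, 0.1416]
tool_rot: [3.135, 0.187, 0.002]
contact_force: [-1.4, 0.6, 5.9]
opening: 0.0132
```

```bash
python3 - <<'E'
from h import *
b=np.load('board.npy')
plan([b[0],b[1],.139],Rdown(b[2]))
cv2.imwrite("pics/s7.png",cv2.resize(get_image("scene")[140:270,270:390,::-1],None,fx=4.5,fy=4.5,interpolation=3))
E
```

```text
turn [0.06, -0.07, -0.04] shift [-0.0013, -0.0001, 0.0026] rows>= 0.1 t 6.55 F [-1.4  0.6  5.9] pos [ 0.6145 -0.2457  0.1416] q [-0.49  0.2   1.6  -0.    1.34 -0.61] op 0.0132
```

View pics/s7.png

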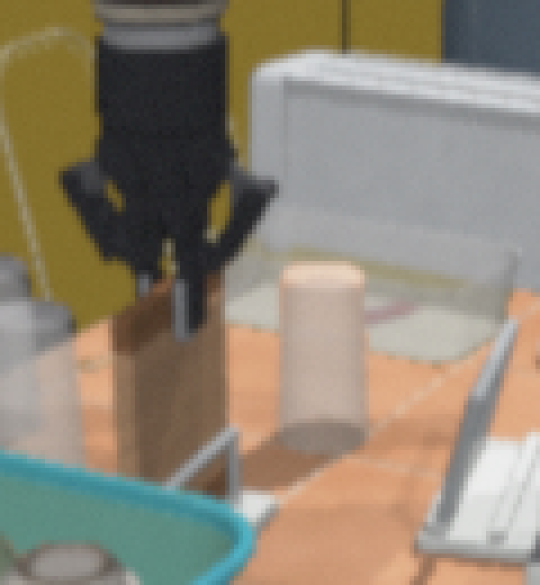

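Emit:
jog_arm(
  deltas=[
    [[0, 0, 0], [0, 0, -0.015], 0.002],
    [[0, 0, 0], [0, 0, -0.04], 0.002],
    [[0, 0, 0], [0, 0, -0.07], 0.002],
    [[0, 0, 0], [0, 0, -0.1], 0.002],
    [[0, 0, 0], [0, 0, -0.125], 0.002],
    [[0, 0, 0], [0, 0, -0.135], 0.002],
    [[0, 0, 0], [0, 0, -0.135], 0.002],
    [[0, 0, 0], [0, 0, -0.135], 0.002],
  ],
)

```text
t: 7.27
tool_pos: [0.6136, -0.2451, 0.2743]
tool_rot: [-3.135, -0.187, 0.002]
contact_force: [0.8, -0.3, -4.5]
opening: 0.0134
```

```bash
python3 - <<'E'
from h import *
st()
cv2.imwrite("pics/s8.png",cv2.resize(get_image("scene")[50:230,250:410,::-1],None,fx=3.3,fy=3.3,interpolation=3))
cv2.imwrite("pics/t8.png",cv2.resize(get_image("top")[130:280,270:420,::-1],None,fx=4,fy=4,interpolation=3))
E
```

```text
stand xy 0.1912 0.1185 z 0.2743 Fstand 0.8 -0.5 -4.5 t 7.2667 op 0.013374228402801279
```

View pics/s8.png

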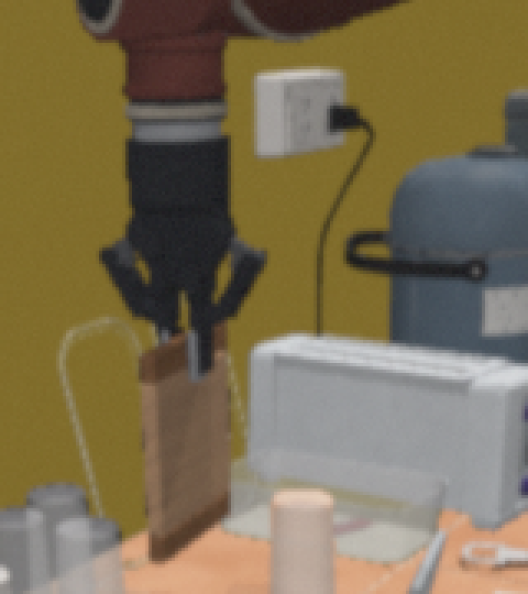

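View pics/t8.png

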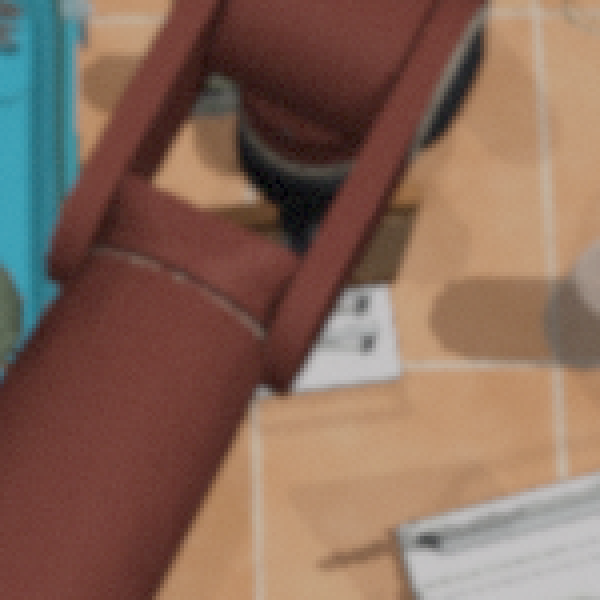

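```bash
cat >> h.py <<'E'
def place(f,dz,th=.275,y=0,L=.1276):
    p=np.load('stand.npy')
    P=[f+L*np.sin(th),y,.012+.007*np.sin(th)+dz+L*np.cos(th)]
    ax=[-np.sin(p[2]),np.cos(p[2]),0]
    return T(p,[P])[0],Rdown(p[2],th,ax)
E
python3 - <<'E'
from h import *
b=np.load('board.npy');o=ctrl.get_obs()
plan(*place(-.018,.125))
A=R.from_rotvec(o['tool_rot']).as_matrix()
im=cv2.imread("pics/s8.png")
P=[[sx*.007,sy*.065,z] for sx in(1,-1) for sy in(1,-1) for z in(.1276,-.0324)]
for q in (proj(np.array(P)@A.T+o['tool_pos'],"scene")-[250,50]+.5)*3.3: cv2.circle(im,tuple(int(v) for v in q),2,(0,0,255),-1)
cv2.imwrite("pics/s8k.png",im)
E
```

```text
turn [-1.16, -15.5, -7.03] shift [-0.1577, 0.1396, 0.0104] rows>= 5.1 t 7.37 F [-0.1  0.3 -2.1] pos [ 0.6128 -0.2448  0.2719] q [-0.49  0.12  1.48  0.    1.55 -0.61] op 0.0131
```

View pics/s8k.png

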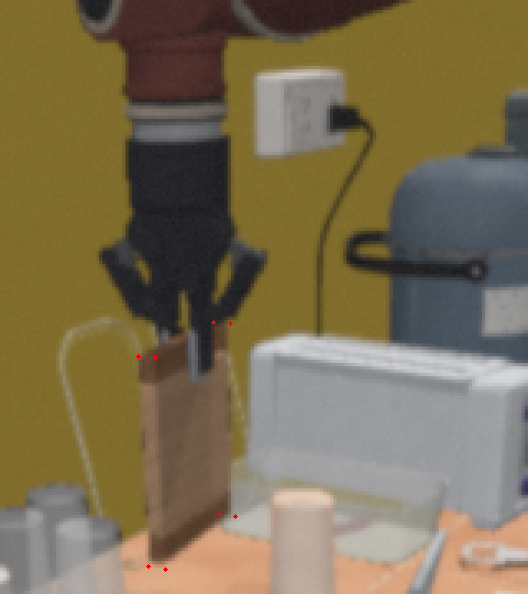

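Emit:
jog_arm(
  deltas=[
    [[0, -2, -1], [-0.02, 0.018, 0.0], 0.002],
    [[0, -4, -2], [-0.042, 0.037, 0.0], 0.002],
    [[-0.3, -6, -3], [-0.064, 0.057, 0.0], 0.002],
    [[-0.5, -8, -4], [-0.086, 0.076, 0.0], 0.002],
    [[-0.7, -10, -5], [-0.108, 0.096, 0.002], 0.002],
    [[-0.9, -12, -6], [-0.13, 0.115, 0.004], 0.002],
    [[-1.1, -14, -6.5], [-0.147, 0.13, 0.006], 0.002],
    [[-1.2, -15.5, -7], [-0.158, 0.14, 0.008], 0.002],
    [[-1.2, -15.5, -7], [-0.158, 0.14, 0.008], 0.002],
    [[-1.2, -15.5, -7], [-0.158, 0.14, 0.008], 0.002],
    [[-1.2, -15.5, -7], [-0.158, 0.14, 0.008], 0.002],
  ],
)

```text
t: 8.28
tool_pos: [0.4742, -0.4022, 0.2665]
tool_rot: [3.056, 0.373, -0.416]
contact_force: [0.4, 0.2, -2.8]
opening: 0.0133
```

```bash
python3 - <<'E'
from h import *
st()
plan(*place(-.018,.04))
plan(*place(-.018,.0))
cv2.imwrite("pics/s9.png",cv2.resize(get_image("scene")[80:290,280:440,::-1],None,fx=2.8,fy=2.8,interpolation=3))
cv2.imwrite("pics/t9.png",cv2.resize(get_image("top")[170:320,310:460,::-1],None,fx=4,fy=4,interpolation=3))
E
```

```text
stand xy 0.0181 -0.0005 z 0.2665 Fstand 0.4 0.1 -2.8 t 8.2833 op 0.01334531340128463
turn [0.16, -0.25, -0.03] shift [0.0226, -0.0007, 0.0869] rows>= 2.2 t 8.28 F [ 0.4  0.2 -2.8] pos [ 0.4742 -0.4022  0.2665] q [-0.72  0.14  1.48 -0.22  1.67 -0.97] op 0.0133
turn [0.16, -0.25, -0.03] shift [0.0333, -0.0008, 0.1254] rows>= 3.1 t 8.28 F [ 0.4  0.2 -2.8] pos [ 0.4742 -0.4022  0.2665] q [-0.72  0.14  1.48 -0.22  1.67 -0.97] op 0.0133
```

View pics/s9.png

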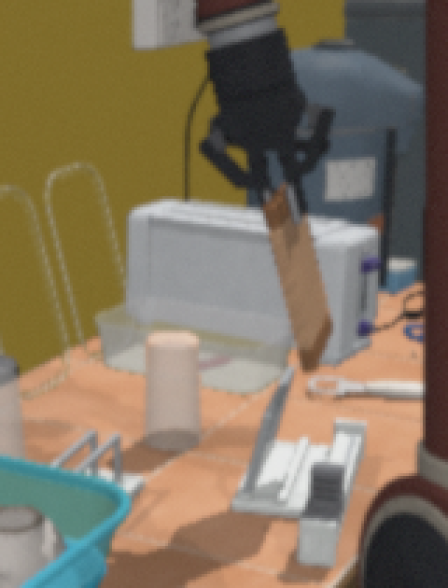

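View pics/t9.png

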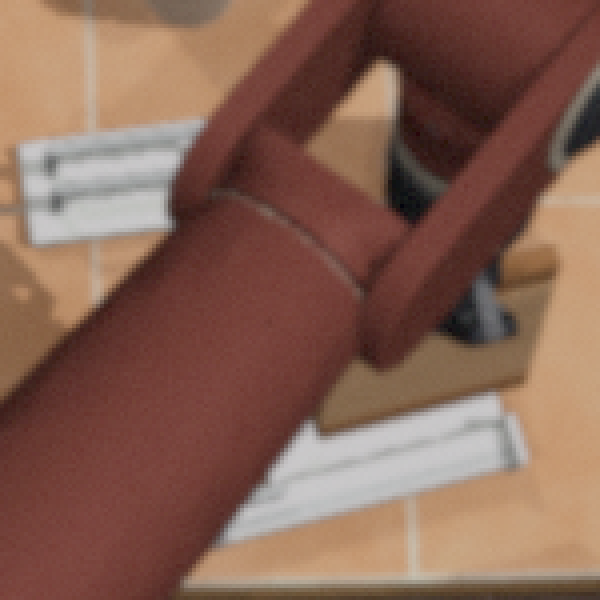

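Emit:
jog_arm(
  deltas=[
    [[0, 0, 0], [0.005, 0, 0.02], 0.002],
    [[0, 0, 0], [0.012, 0, 0.045], 0.002],
    [[0, 0, 0], [0.018, -0.001, 0.07], 0.002],
    [[0, 0, 0], [0.023, -0.001, 0.087], 0.002],
    [[0, 0, 0], [0.023, -0.001, 0.087], 0.002],
    [[0, 0, 0], [0.023, -0.001, 0.087], 0.002],
    [[0, 0, 0], [0.023, -0.001, 0.087], 0.002],
  ],
)

```text
t: 8.97
tool_pos: [0.4734, -0.4031, 0.1792]
tool_rot: [3.052, 0.372, -0.413]
contact_force: [0.0, -0.6, -2.9]
opening: 0.013
```

```bash
python3 - <<'E'
from h import *
st()
plan(*place(-.018,.0))
p=np.load('stand.npy')
im=cv2.resize(get_image("scene")[130:290,300:440,::-1],None,fx=3.7,fy=3.7,interpolation=3)
o=ctrl.get_obs();A=R.from_rotvec(o['tool_rot']).as_matrix()
P=[[sx*.007,sy*.065,z] for sx in(1,-1) for sy in(1,-1) for z in(.1276,-.0324)]
d=lambda W,c:[cv2.circle(im,tuple(int(v) for v in q),2,c,-1) for q in (proj(W,"scene")-[300,130]+.5)*3.7]
d(np.array(P)@A.T+o['tool_pos'],(0,0,255))
d(T(p,np.array([[-30,80,12],[-2,80,12],[-2,80,20],[20,66,98],[20,-66,98],[55,80,12]])/1e3),(255,0,255))
cv2.imwrite("pics/s10.png",im)
cv2.imwrite("pics/t10.png",cv2.resize(get_image("top")[170:320,310:460,::-1],None,fx=4,fy=4,interpolation=3))
E
```

```text
stand xy 0.0171 -0.0011 z 0.1792 Fstand -0.1 -0.6 -2.9 t 8.9667 op 0.013014817506493404
turn [0.36, -0.31, -0.08] shift [0.0109, -0.0014, 0.0411] rows>= 1.0 t 8.97 F [ 0.  -0.6 -2.9] pos [ 0.4734 -0.4031  0.1792] q [-0.72  0.19  1.57 -0.22  1.53 -0.94] op 0.013
```

View pics/s10.png

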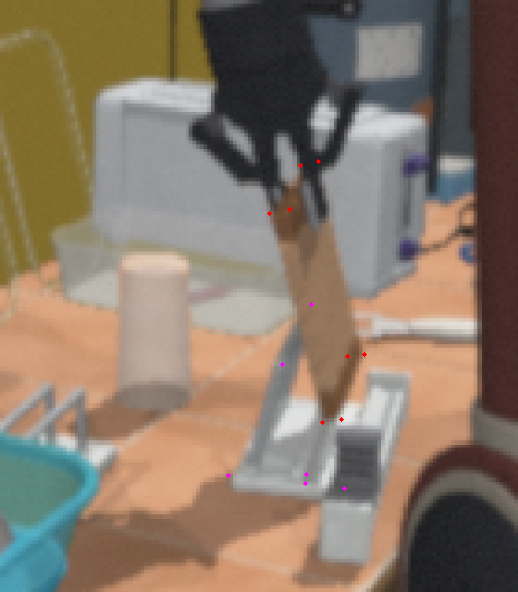

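View pics/t10.png

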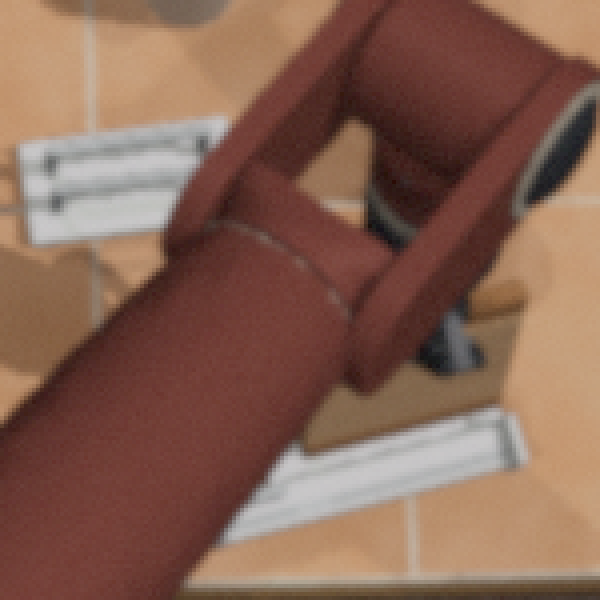

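Emit:
jog_arm(
  deltas=[
    [[0.3, -0.3, 0], [0.003, -0.001, 0.01], 0.002],
    [[0.3, -0.3, 0], [0.006, -0.001, 0.022], 0.002],
    [[0.3, -0.3, 0], [0.009, -0.001, 0.032], 0.002],
    [[0.3, -0.3, 0], [0.01, -0.001, 0.036], 0.002],
    [[0.3, -0.3, 0], [0.01, -0.001, 0.036], 0.002],
    [[0.3, -0.3, 0], [0.01, -0.001, 0.036], 0.002],
  ],
)

```text
t: 9.57
tool_pos: [0.4719, -0.4018, 0.1392]
tool_rot: [3.058, 0.371, -0.427]
contact_force: [0.2, -0.3, -2.0]
opening: 0.0131
```

```bash
python3 - <<'E'
from h import *
st()
plan(*place(-.018,.0))
E
```

```text
stand xy 0.016 0.0005 z 0.1392 Fstand 0.1 -0.3 -2.0 t 9.5667 op 0.01309491640014545
turn [-0.13, 0.13, -0.07] shift [0.0013, 0.0005, 0.0022] rows>= 0.1 t 9.57 F [ 0.2 -0.3 -2. ] pos [ 0.4719 -0.4018  0.1392] q [-0.72  0.23  1.59 -0.23  1.48 -0.93] op 0.0131
```

Emit:
jog_arm(
  deltas=[
    [[0, 0, 0], [0.0, 0, 0.001], 0.002],
    [[0, 0, 0], [0.001, 0, 0.003], 0.002],
    [[0, 0, 0], [0.001, 0, 0.004], 0.002],
    [[0, 0, 0], [0.001, 0, 0.004], 0.002],
  ],
)

```text
t: 9.9
tool_pos: [0.4725, -0.4022, 0.1366]
tool_rot: [3.057, 0.37, -0.424]
contact_force: [1.6, -0.5, -0.8]
opening: 0.0136
```

```bash
python3 - <<'E'
from h import *
st()
plan(*place(-.018,.0))
cv2.imwrite("pics/s11.png",cv2.resize(get_image("scene")[150:290,320:430,::-1],None,fx=4.2,fy=4.2,interpolation=3))
E
```

```text
stand xy 0.0164 -0.0001 z 0.1366 Fstand 1.4 -0.9 -0.8 t 9.9 op 0.013593505121333192
turn [-0.02, 0.03, -0.1] shift [0.0002, -0.0001, -0.0002] rows>= 0.0 t 9.9 F [ 1.6 -0.5 -0.8] pos [ 0.4725 -0.4022  0.1366] q [-0.72  0.23  1.6  -0.23  1.48 -0.93] op 0.0136
```

View pics/s11.png

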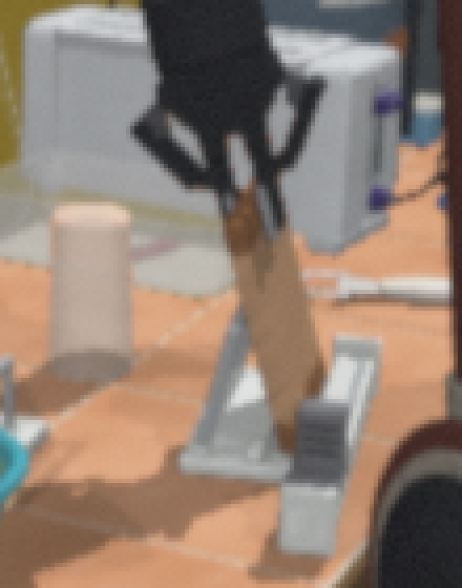

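Emit:
jog_arm(
  deltas=[
    [[0, 0, 0], [0.0, 0, 0.001], 0.002],
    [[0, 0, 0], [0, 0, 0.002], 0.002],
    [[0, 0, 0], [0, 0, 0.002], 0.002],
  ],
)

```text
t: 10.2
tool_pos: [0.4726, -0.4024, 0.1365]
tool_rot: [3.057, 0.37, -0.422]
contact_force: [0.7, 3.8, 7.3]
opening: 0.0134
```

```bash
python3 - <<'E'
from h import *
st()
E
```

```text
stand xy 0.0164 -0.0003 z 0.1365 Fstand 1.6 3.5 7.3 t 10.2 op 0.013444695305047964
```

Emit:
jog_arm(
  deltas=[
    [[0, 0, 0], [0, 0, -0.001], 0.016],
    [[0, 0, 0], [0, 0, -0.001], 0.02],
    [[0, 0, 0], [0, 0, -0.001], 0.025],
    [[0, 0, 0], [0, 0, -0.001], 0.032],
    [[0, 0, 0], [0, 0, -0.001], 0.04],
    [[0, 0, 0], [0, 0, -0.001], 0.04],
    [[0, 0, 0], [0, 0, -0.001], 0.04],
  ],
  squeeze=20,
)

```text
t: 10.78
tool_pos: [0.4717, -0.402, 0.1346]
tool_rot: [3.058, 0.37, -0.426]
contact_force: [-0.1, 0.2, 0.5]
opening: 0.0398
```

```bash
python3 - <<'E'
from h import *
st()
cv2.imwrite("pics/s12.png",cv2.resize(get_image("scene")[150:290,320:430,::-1],None,fx=4.2,fy=4.2,interpolation=3))
E
```

```text
stand xy 0.0157 0.0003 z 0.1346 Fstand -0.1 0.2 0.5 t 10.7833 op 0.03975204732039529
```

View pics/s12.png

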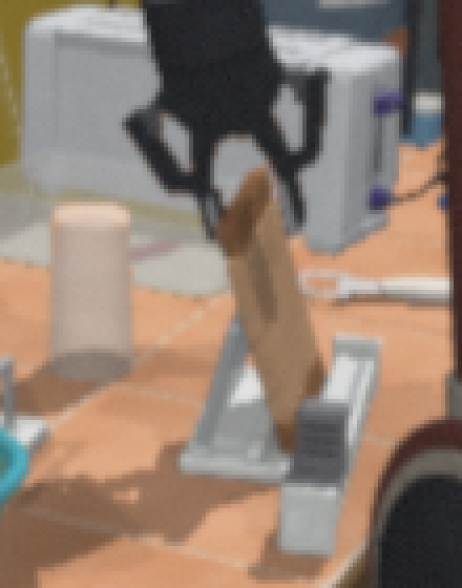

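Emit:
jog_arm(
  deltas=[
    [[0, 0, 0], [0.002, 0, -0.001], 0.06],
    [[0, 0, 0], [0.003, 0, -0.003], 0.06],
    [[0, 0, 0], [0.003, 0, -0.006], 0.06],
    [[0, 0, 0], [0.003, 0, -0.006], 0.06],
    [[0, 0, 0], [0.003, 0, -0.006], 0.06],
    [[0, 0, 0], [0.003, 0, -0.006], 0.06],
  ],
)

```text
t: 11.33
tool_pos: [0.4763, -0.401, 0.14]
tool_rot: [3.057, 0.371, -0.425]
contact_force: [-0.6, 0.7, -0.9]
opening: 0.06
```

```bash
python3 - <<'E'
from h import *
st()
cv2.imwrite("pics/s13.png",cv2.resize(get_image("scene")[150:290,320:430,::-1],None,fx=4.2,fy=4.2,interpolation=3))
E
```

```text
stand xy 0.0204 0.0002 z 0.14 Fstand -0.4 0.9 -0.9 t 11.3333 op 0.05998118219212916
```

View pics/s13.png

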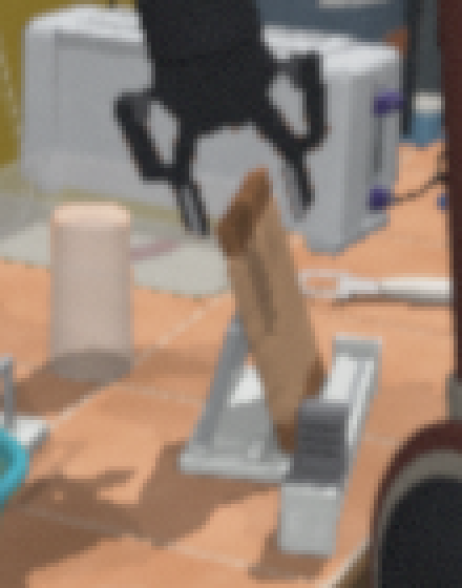

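Both fingers are clear of the board. Withdraw along the tool axis.

Emit:
jog_arm(
  deltas=[
    [[0, 0, 0], [0, 0, -0.01], 0.06],
    [[0, 0, 0], [0, 0, -0.03], 0.06],
    [[0, 0, 0], [0, 0, -0.055], 0.06],
    [[0, 0, 0], [0, 0, -0.08], 0.06],
    [[0, 0, 0], [0, 0, -0.1], 0.06],
    [[0, 0, 0], [0, 0, -0.1], 0.06],
    [[0, 0, 0], [0, 0, -0.1], 0.06],
  ],
)

```text
t: 11.97
tool_pos: [0.5037, -0.395, 0.2382]
tool_rot: [3.055, 0.37, -0.421]
contact_force: [-1.1, -0.3, -0.9]
opening: 0.06
```

```bash
python3 - <<'E'
from h import *
st()
p=np.load('stand.npy')
plan(T(p,[[-.050,.145,.24]])[0],Rdown(p[2]+np.pi/2))
cv2.imwrite("pics/s14.png",cv2.resize(get_image("scene")[150:290,320:430,::-1],None,fx=4.2,fy=4.2,interpolation=3))
cv2.imwrite("pics/t14.png",cv2.resize(get_image("top")[170:320,310:460,::-1],None,fx=4,fy=4,interpolation=3))
E
```

```text
stand xy 0.0485 -0.0005 z 0.2382 Fstand -1.1 0.0 -0.9 t 11.9667 op 0.0600478299751729
turn [12.42, 12.23, 89.29] shift [-0.0955, -0.1454, 0.0247] rows>= 12.7 t 11.97 F [-1.1 -0.3 -0.9] pos [ 0.5037 -0.395   0.2382] q [-0.69  0.2   1.46 -0.22  1.65 -0.93] op 0.06
```

View pics/s14.png

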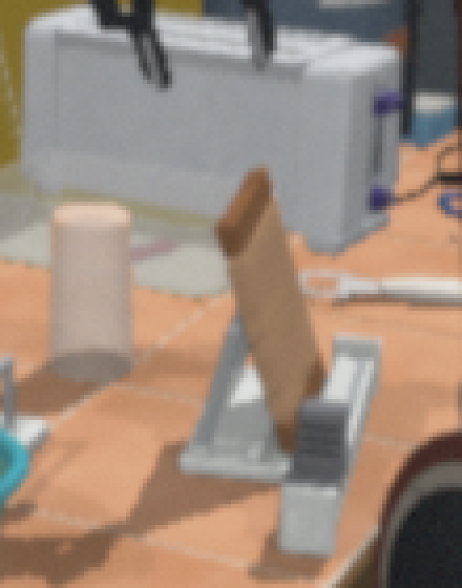

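View pics/t14.png

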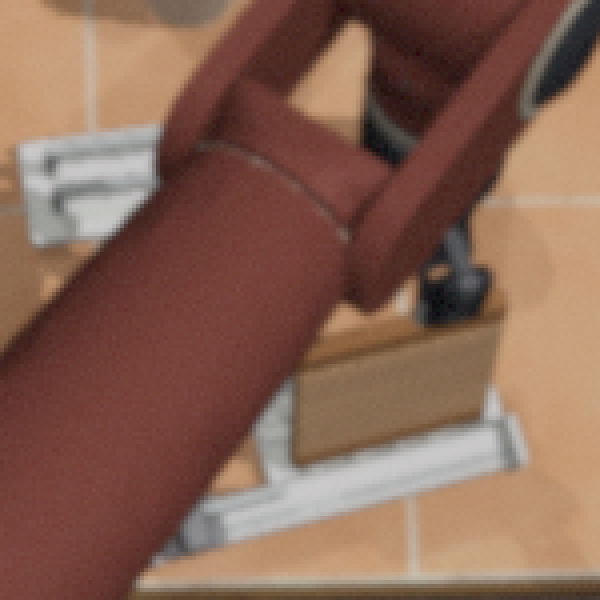

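Emit:
jog_arm(
  deltas=[
    [[0.9, 0.9, 6.9], [-0.007, -0.011, 0.002], 0.06],
    [[1.9, 1.9, 13.7], [-0.015, -0.022, 0.004], 0.06],
    [[2.9, 2.8, 20.6], [-0.022, -0.034, 0.006], 0.06],
    [[3.8, 3.8, 27.5], [-0.029, -0.045, 0.008], 0.06],
    [[4.8, 4.7, 34.3], [-0.037, -0.056, 0.01], 0.06],
    [[5.7, 5.6, 41.2], [-0.044, -0.067, 0.011], 0.06],
    [[6.7, 6.6, 48], [-0.051, -0.078, 0.013], 0.06],
    [[7.6, 7.5, 55], [-0.059, -0.089, 0.015], 0.06],
    [[8.6, 8.5, 61.8], [-0.066, -0.101, 0.017], 0.06],
    [[9.6, 9.4, 68.7], [-0.074, -0.112, 0.019], 0.06],
    [[10.5, 10.3, 75.5], [-0.081, -0.123, 0.021], 0.06],
    [[11.5, 11.3, 82.4], [-0.088, -0.134, 0.023], 0.06],
  ],
)

```text
t: 13.07
tool_pos: [0.381, -0.2852, 0.2358]
tool_rot: [2.579, -1.792, -0.046]
contact_force: [0.2, 0.8, 0.4]
opening: 0.06
```

```bash
python3 - <<'E'
from h import *
st()
p=np.load('stand.npy')
plan(T(p,[[-.052,.145,.20]])[0],Rdown(p[2]+np.pi/2))
E
```

```text
stand xy -0.0442 0.1355 z 0.2358 Fstand 0.4 0.8 0.4 t 13.0667 op 0.06000536681140821
turn [1.09, 1.29, 6.49] shift [-0.0094, 0.006, 0.0362] rows>= 0.9 t 13.07 F [0.2 0.8 0.4] pos [ 0.381  -0.2852  0.2358] q [-0.8  -0.3   1.93 -0.01  1.54  0.42] op 0.06
```

Emit:
jog_arm(
  deltas=[
    [[1, 1.2, 6.5], [-0.009, 0.006, 0.03], 0.05],
    [[1, 1.2, 6.5], [-0.009, 0.006, 0.036], 0.05],
    [[1, 1.2, 6.5], [-0.009, 0.006, 0.036], 0.05],
    [[1, 1.2, 6.5], [-0.009, 0.006, 0.036], 0.05],
  ],
)

```text
t: 13.4
tool_pos: [0.3727, -0.2793, 0.2016]
tool_rot: [2.482, -1.925, -0.003]
contact_force: [0.5, -0.7, 0.4]
opening: 0.0499
```

```bash
python3 - <<'E'
from h import *
st()
p=np.load('stand.npy')
plan(T(p,[[-.052,.145,.069]])[0],Rdown(p[2]+np.pi/2))
cv2.imwrite("pics/s15.png",cv2.resize(get_image("scene")[130:290,310:440,::-1],None,fx=3.7,fy=3.7,interpolation=3))
E
```

```text
stand xy -0.0509 0.1432 z 0.2016 Fstand 0.3 -0.8 0.4 t 13.4 op 0.049912146220540375
turn [0.1, 0.05, 0.48] shift [-0.0017, 0.0008, 0.1326] rows>= 3.2 t 13.4 F [ 0.5 -0.7  0.4] pos [ 0.3727 -0.2793  0.2016] q [-0.8  -0.32  2.   -0.    1.46  0.52] op 0.0499
```

View pics/s15.png

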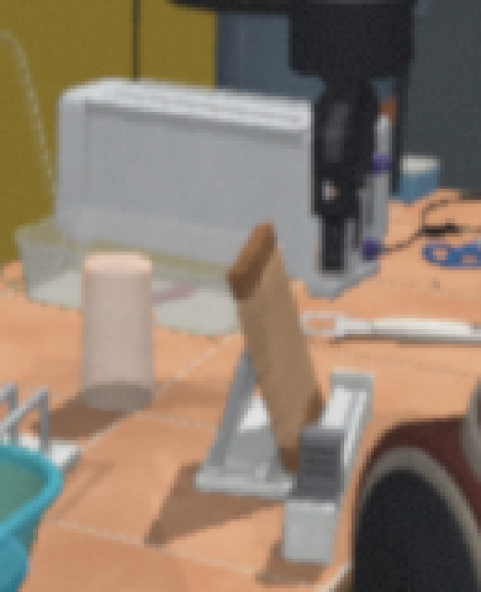

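Emit:
jog_arm(
  deltas=[
    [[0, 0, 0.5], [-0.001, 0, 0.035], 0.05],
    [[0, 0, 0.5], [-0.002, 0.001, 0.07], 0.05],
    [[0, 0, 0.5], [-0.002, 0.001, 0.105], 0.05],
    [[0, 0, 0.5], [-0.002, 0.001, 0.13], 0.05],
    [[0, 0, 0.5], [-0.002, 0.001, 0.13], 0.05],
    [[0, 0, 0.5], [-0.002, 0.001, 0.13], 0.05],
    [[0, 0, 0.5], [-0.002, 0.001, 0.13], 0.025],
    [[0, 0, 0.5], [-0.002, 0.001, 0.13], 0.01],
    [[0, 0, 0.5], [-0.002, 0.001, 0.13], 0.005],
    [[0, 0, 0.5], [-0.002, 0.001, 0.13], 0.005],
    [[0, 0, 0.5], [-0.002, 0.001, 0.13], 0.005],
  ],
  squeeze=25,
)

```text
t: 14.37
tool_pos: [0.373, -0.2796, 0.0754]
tool_rot: [2.471, -1.937, 0.01]
contact_force: [0.5, 0.4, 5.9]
opening: 0.0172
```

```bash
python3 - <<'E'
from h import *
st()
cv2.imwrite("pics/s16.png",cv2.resize(get_image("scene")[130:290,310:440,::-1],None,fx=3.7,fy=3.7,interpolation=3))
E
```

```text
stand xy -0.0507 0.1429 z 0.0754 Fstand 0.6 0.2 5.9 t 14.3667 op 0.01717902405436267
```

View pics/s16.png

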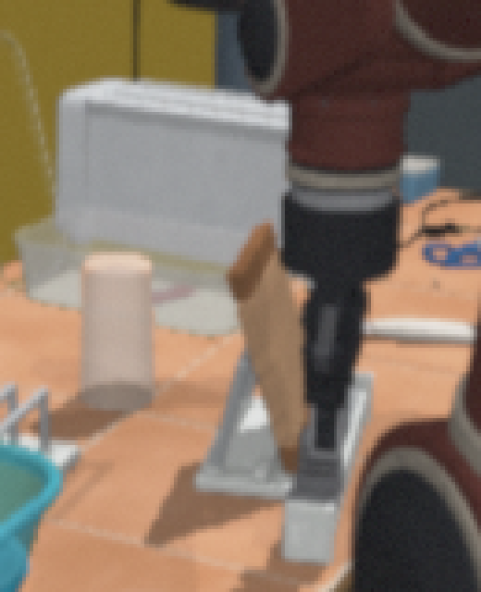

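Emit:
jog_arm(
  deltas=[
    [[0, 0, 0], [0.006, 0, 0], 0.005],
    [[0, 0, 0], [0.014, 0, 0], 0.005],
    [[0, 0, 0], [0.023, 0, 0], 0.005],
    [[0, 0, 0], [0.033, 0, 0], 0.005],
    [[0, 0, 0], [0.043, 0, 0], 0.005],
    [[0, 0, 0], [0.053, 0, 0], 0.005],
    [[0, 0, 0], [0.06, 0, 0], 0.005],
    [[0, 0, 0], [0.066, 0, 0], 0.005],
    [[0, 0, 0], [0.069, 0, 0], 0.005],
    [[0, 0, 0], [0.069, 0, 0], 0.005],
    [[0, 0, 0], [0.069, 0, 0], 0.005],
  ],
)

```text
t: 15.33
tool_pos: [0.3897, -0.3469, 0.0754]
tool_rot: [2.47, -1.938, 0.011]
contact_force: [2.6, -0.5, 5.8]
opening: 0.0169
```

```bash
python3 - <<'E'
from h import *
st()
E
```

```text
stand xy -0.0506 0.0736 z 0.0754 Fstand 2.4 -1.1 5.8 t 15.3333 op 0.01692483418302311
```

Emit:
jog_arm(
  deltas=[
    [[0, 0, 0], [0.0015, 0, 0], 0.005],
    [[0, 0, 0], [0.003, 0, 0], 0.005],
    [[0, 0, 0], [0.0045, 0, 0], 0.005],
    [[0, 0, 0], [0.006, 0, 0], 0.005],
    [[0, 0, 0], [0.006, 0, 0], 0.005],
    [[0, 0, 0], [0.006, 0, 0], 0.005],
  ],
)

```text
t: 15.83
tool_pos: [0.3905, -0.3502, 0.0753]
tool_rot: [-2.471, 1.938, -0.002]
contact_force: [-0.7, 7.7, 13.2]
opening: 0.0171
```

```bash
python3 - <<'E'
from h import *
st()
E
```

```text
stand xy -0.0506 0.0702 z 0.0753 Fstand 1.2 7.6 13.2 t 15.8333 op 0.0171473679886486
```

Emit:
jog_arm(
  deltas=[
    [[0, 0, 0], [0, 0, 0], 0.005],
    [[0, 0, 0], [0, 0, 0], 0.005],
    [[0, 0, 0], [-0.001, 0, 0], 0.045],
    [[0, 0, 0], [-0.002, 0, 0], 0.045],
    [[0, 0, 0], [-0.002, 0, 0], 0.045],
    [[0, 0, 0], [-0.002, 0, 0], 0.045],
    [[0, 0, 0], [-0.002, 0, -0.02], 0.045],
    [[0, 0, 0], [-0.002, 0, -0.05], 0.045],
    [[0, 0, 0], [-0.002, 0, -0.09], 0.045],
    [[0, 0, 0], [-0.002, 0, -0.13], 0.045],
    [[0, 0, 0], [-0.01, 0.02, -0.17], 0.045],
    [[0, 0, 0], [-0.03, 0.03, -0.2], 0.045],
  ],
)

```text
t: 16.83
tool_pos: [0.3524, -0.3296, 0.2748]
tool_rot: [2.469, -1.939, 0.003]
contact_force: [0.9, -0.4, -0.1]
opening: 0.0449
```

Emit:
jog_arm(
  deltas=[
    [[0, 0, 0], [-0.04, 0, 0], 0.045],
    [[0, 0, 0], [-0.08, 0, 0], 0.045],
    [[0, 0, 0], [-0.12, 0, 0], 0.045],
    [[0, 0, 0], [-0.15, 0, 0], 0.045],
    [[0, 0, 0], [-0.15, 0, 0], 0.045],
    [[0, 0, 0], [-0.15, 0, 0], 0.045],
  ],
)

```text
t: 17.33
tool_pos: [0.3171, -0.1821, 0.2723]
tool_rot: [2.472, -1.936, 0.003]
contact_force: [1.0, -0.6, -0.5]
opening: 0.0451
```

```bash
python3 - <<'E'
from h import *
st()
p=np.load('stand.npy')
cv2.imwrite("pics/sc17.png",get_image("scene")[:,:,::-1]);cv2.imwrite("pics/tp17.png",get_image("top")[:,:,::-1])
a=cv2.imread("pics/sc17.png")[150:290,310:440];cv2.imwrite("pics/s17.png",cv2.resize(a,None,fx=4,fy=4,interpolation=3))
a=cv2.imread("pics/tp17.png")[170:320,310:460];cv2.imwrite("pics/t17.png",cv2.resize(a,None,fx=4,fy=4,interpolation=3))
E
```

```text
stand xy -0.0814 0.251 z 0.2723 Fstand 0.8 -0.8 -0.5 t 17.3333 op 0.04507048129256686
```

View pics/s17.png

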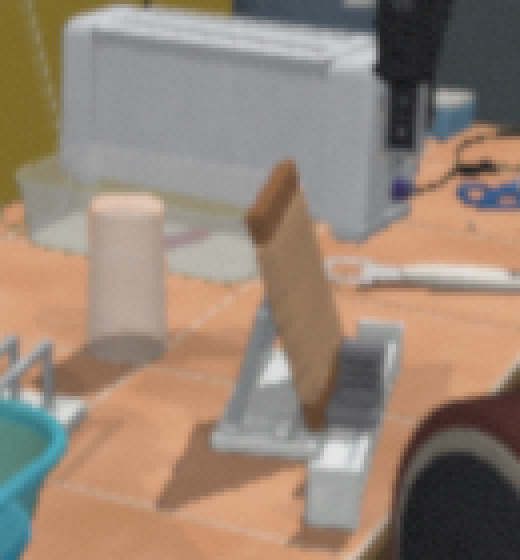

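View pics/t17.png

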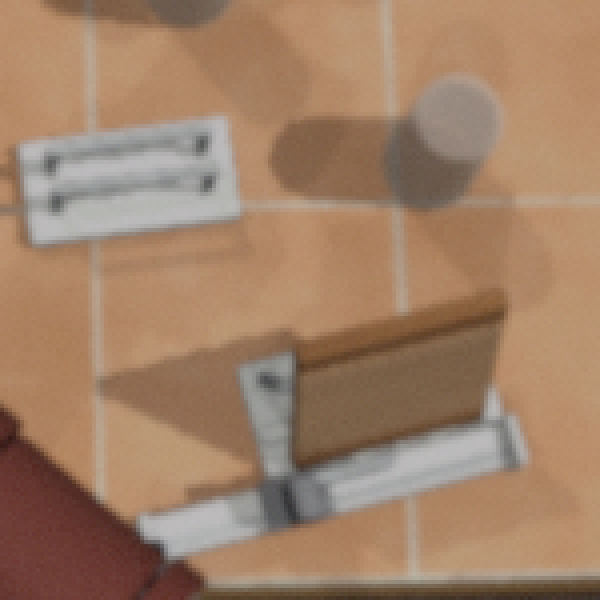

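```bash
python3 - <<'E'
from h import *
p=np.load('stand.npy')
uv=np.array([310,170])+(np.array([[297,345],[505,290],[505,316],[301,372],[295,465],[483,417]],float)+.5)/4-.5
B=np.array([[7,65,160],[7,-65,160],[-7,-65,160],[-7,65,160],[-7,65,0],[-7,-65,0]])/1e3
def W(v):
    f,y,th,yaw=v
    P=B@R.from_euler('yz',[th,yaw]).as_matrix().T+[f,y,.012+.007*np.sin(th)]
    return T(p,P)
r=least_squares(lambda v:(proj(W(v))-uv).ravel(),[-.018,0,.28,0]);print(r.x.round(4),r.fun.round(1))
for j in(0,.004,.008): print(j,((proj(T(p,np.array([[-62,61,88],[-32,61,88],[-32,79,88],[-62,79,88],[-36,5,59]])/1e3+[0,j,0]))-[310,170]+.5)*4).round().tolist())
E
```

```text
[-0.0135 -0.0004  0.2513  0.0014] [-0.9  0.8  0.1  0.3  2.1 -1.  -0.1 -0.6 -1.1  0.8 -0.2 -0.3]
0 [[328.0, 518.0], [315.0, 471.0], [287.0, 479.0], [300.0, 526.0], [397.0, 459.0]]
0.004 [[322.0, 520.0], [309.0, 473.0], [280.0, 480.0], [294.0, 528.0], [391.0, 461.0]]
0.008 [[316.0, 522.0], [302.0, 474.0], [274.0, 482.0], [287.0, 529.0], [385.0, 463.0]]
```

```bash
python3 - <<'E'
import cv2
a=cv2.imread("pics/tp17.png")[265:315,340:440];cv2.imwrite("pics/k17.png",cv2.resize(a,None,fx=8,fy=8,interpolation=3))
E
```

```text
(no output)
```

View pics/k17.png

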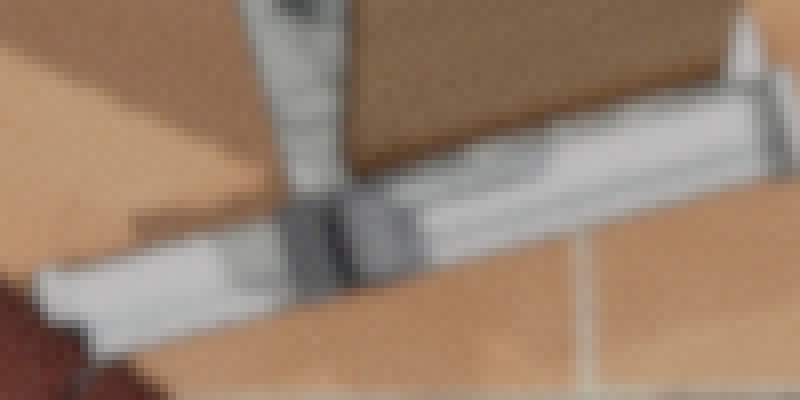

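View pics/sc17.png

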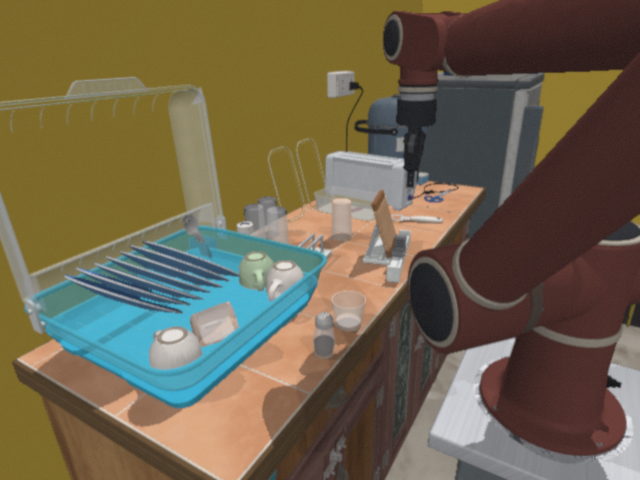

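```bash
python3 - <<'E'
from station import job
print(job.finish_job())
E
```

```text
the job is handed in; nothing more can be done
None
```

The board is on the stand with the keeper shut in front of it, and I handed the job in at about 17.4 s of the 58 s allowed. No verdict was reported, so the points below are my own checks.

- **Keeper:** I gripped the fin, slid it open until the stop pushed back at stand y = 145.4 mm, and later slid it shut until the stop pushed back at 70.2 mm. That is about 75 mm of travel, as specified. The last top picture puts it within about 1 mm of fully shut, with the tongue in front of the board.
- **Board:** I lifted it clear of the holder, lowered it tilted until it touched the groove floor (about 7 N upward), and let go. A fit on the last picture puts its foot at stand x ≈ -13.5 mm and y ≈ 0 mm. It leans back about 0.25 rad and is square to the rest.
- **Cup, shaker and tumbler:** in the last pictures they look where they were. I checked them by eye only.
- **Arm:** it ended clear of everything, with no contact force beyond noise.

**Disagreement:** the scene camera's projections of the stand were about 3 pixels off, so I relied on the top picture and the contact forces instead. They agreed to within a couple of millimetres.

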